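# Turn a specimen canister to the code reader and plug in its key

## Robot

A 6-joint arm with a two-finger parallel gripper is mounted at the origin on the work surface. World frame = base frame: x ahead of the robot, y to its left, z up, the work surface at z = 0. Lengths are in m, angles in rad, forces in N, time in s.
With the tool pointing down it reaches from about 0.35 to 0.775 m from the base axis. Payload 7.3 kg.
Tool frame: the origin (TCP) lies on the front face of the gripper's body, between the roots of the fingers; the fingertips stand ahead of it and the grasp point (between the pads) lies 47 mm ahead of it (finger_overhang is the z of the fingertips in the tool frame, in m); z points along the fingers, y is the line along which they close (so a half turn about z gives the same grasp; the last joint's range is limited). The gripper opens to 92 mm and grips with 3 to 60 N. Pads are 19 mm wide; open, the fingers measure 130 mm over their backs; the gripper's body (75 mm by 190 mm) begins 47 mm behind the grasp point.
Start: joints at [-0.146, 0.342, 1.524, -0, 1.275, -0.146], TCP at [0.525, 0, 0.292] pointing down, gripper open.
Joint ranges: [-2.53, 2.53], [-0.77, 2.02], [0.04, 2.7], [-1, 4.14], [0.28, 2.66], [-3.11, 3.11]. Speed limits (rad/s): [2.57, 2.57, 3.14, 3.14, 3.14, 3.14].

## Interface

Orientations are given as [roll, pitch, yaw] about the fixed x, y, z axes, in that order (R = Rz(yaw) Ry(pitch) Rx(roll)).
In Python, from cell import * gives the robot as it stands. The module is installed in compiled form; this text tells all that it offers.
- The arm moves only by the tool arm_command, never from a script. Its argument "series" is a list of rows, each an object of numbers: "x", "y", "z": the shift along the tool's x, y, z in mm; "rx", "ry", "rz": the turn, a rotation vector about the tool's x, y, z in degrees. A call has 1 to 20 rows; each row is the pose to reach, as a shift and turn from the pose commanded when the call began, along the tool's axes at that moment; what a row does not reach only later rows make up. A row lasts 1/10 s, in which the tool goes at most 50 mm and 8.59 degrees, less where a joint would pass 70% of its speed; a pose out of reach is approached as far as the arm can. A call with a gripper value outside its range is refused whole. "hand" is the finger opening in mm, from 0 to 91.8, set as the call begins (left out, the last holds). The fingers move at their own pace and stop on an object; "squeeze" is the grip in N (left out, the last holds). Time passes only in rows, so rows that repeat a pose let the fingers close. It gives the time, the measured TCP pose, the force, the opening and the grip force at its end, in the units of the state.
- observe(): the state, without advancing time (a new reading comes with each control period).
- read_camera(name): name is "scene" or "side" or "wrist"; returns a dict with "pixels" (480x640x3 uint8, blue, green, red), "K" (3x3 intrinsics, pixels), "rvec" (rotation vector, rad) and "tvec" (3), from world to camera coordinates, as OpenCV has them. Camera axes: x right, y down, z forward; pixel columns grow to the right and rows downward; lengths in m; the calibration is good to about 2 mm. A picture is of the moment at which its call begins. There is no depth.
- hand_in(): hands the job in; it is judged then, once.
Trained networks look in a picture, given as the dict that the camera call returned (one of the last four; its "shot" number tells which), for a name from the list of things; names that differ only in an ending like _2 or _b are one class to them, and where a whole thing is asked for, a point or a joint stands for the part that bears it (a point fixed in the world has none). Each returns a list of dicts, best first, with "confidence" (0 to 1); they miss things now and then, are a little off and sometimes report something else, mostly with a low value. They report only what shows in the picture. A call takes as long as a camera call. They do not tell look-alikes from the thing itself.
- boxes_of(picture, query): "point" ([x, y, z] in m, in world coordinates, good to about 4 mm: the middle of the surface that is visible of it).
- trace(picture, query): "pixels" (480x640 bool, what is visible of it).
- mark_of(picture, query): "point" ([x, y, z] in m, in world coordinates, good to about 4 mm: a listed point, or the origin of a listed thing).
The state is a dict: "time": time; "qpos": joint angles; "qvel": joint speeds; "joint_efforts": joint torques, N m; "tool_pos": TCP position; "tool_rot": TCP orientation; "contact_force": force on the tool from outside, world axes, zero at the start; "torque": the same for the moment, N m; "opening": finger opening in m; "grip_force": force on a finger pad.
Only numpy, scipy, OpenCV 4.12 (cv2) and the standard library are available. Lean on these libraries where they do the work, as an engineer would, in place of code of your own. Each camera call takes 0.05 s, during which the arm holds its last target. There are 200 camera calls.

## Task

Get the specimen canister ready to be read: push the reader's key plug fully home in the socket on top of the scanner block, and turn the canister in its nest, without lifting it out, so that the middle of its paper label faces the reader's window squarely. The canister's handle has play and swivels some way before it takes the canister along, so judge by the label, not by the handle. Leave the jar, the tin and the pen where they are.

Things in the scene. Friction and masses are not known exactly. Their poses are not given: they have to be found in the camera images.
- reader: Fixed bench code reader: grey base slab 205 x 125 x 12 mm with a round nest (black kerb, inner radius 54.5 mm, 6 mm high above the slab) and a white scanner block 70 x 110 mm, top 80 mm above the bench. Origin: on the bench under the nest's centre; z up; +x points from the nest to the block (x = 70 to 140 mm), whose dark window looks back along -x.
- socket (a point): Centre of the mouth of the rectangular socket in the flat top of the scanner block (z = 80 mm, 105 mm from the nest's centre), axes as the reader. The hole is 28 mm along x, 22 mm along y, 22 mm deep, with a 2 mm chamfer; it takes the plug either way round.
- window (a point): Centre of the scanner's dark window, 68 mm from the nest's centre and 46 mm above the bench; axes as the reader (it looks along -x).
- plug: Loose key plug, 70 g, standing on its prong: steel prong 26 x 20 mm (x, y), 19 mm long, below a grey ribbed head 36 x 27 mm (x, y), 34 mm high; 53 mm overall. Origin: centre of the prong's underside; z up. Fully home, the head's underside rests on the scanner block's top and the prong's underside is 19 mm below it.
- canister: Closed steel specimen canister, 0.4 to 0.65 kg, 100 mm diameter, 72 mm high, loose in the reader's nest, with a fixed dark lid (72 mm diameter, top at 78 mm) and a swivelling bar handle. Origin: centre of its underside (12 mm above the bench); z up; +x points out through the middle of the paper label.
- label (a point): Middle of the canister's white paper label with printed bars (about 50 x 50 mm; a white tab of it, 40 mm wide, folds 13 mm over the shoulder and shows from above), 50 mm from the canister's axis, 42 mm above its underside; axes as the canister.
- grip (a point): Grip point of the canister's black bar handle, on its axis, 102 mm above its underside. The bar is 46 mm long along x, 12 mm thick along y, and reaches from 16 mm below this point (lid 8 mm lower still) to 9 mm above. It swivels about z with tens of degrees of play before a stop takes the canister along; the play left either way is not known.
- glass_jar: Glass jar with a white cap, 52 mm diameter, 85 mm high; a bystander. Origin: centre of its underside.
- tin: Round steel tin with its lid on, 75 mm across, 50 mm high; a bystander. Origin: centre of its underside.
- pen: Black marker pen with a blue cap, lying, about 130 x 13 mm; a bystander. Origin: on the bench near its middle, +x towards the cap.
Mind the look-alikes: they are no part of the job. Several things look just like the reader: the one meant starts farthest to the robot's left.

How it is judged:
At the end, for the whole second after the job is handed in: Plug in the socket, upright within 4.5 degrees, at most 2.5 mm short of fully home; canister flat in its nest, its label turned to within 10 degrees of the direction from nest to window; both at rest and let go (horizontal distance between plug and socket below 0.003 m and z of plug in the frame of reader between 0.055 and 0.0635 m and angle between plug's own z axis and vertical below 0.08 rad and x of label in the frame of reader above 0.03 m and angle between the x axis of canister and the x axis of reader, either way round below 0.175 rad and horizontal distance between canister and reader below 0.008 m and z of canister in the frame of reader below 0.0145 m and angle between canister's own z axis and vertical below 0.04 rad and linear speed of each of canister, plug below 0.01 m/s and angular speed of canister below 0.05 rad/s); the robot touches nothing.
It fails at once if the canister is lifted out of its nest (more than 15 mm) or tipped (z of canister in the frame of reader above 0.027 m or angle between canister's own z axis and vertical above 0.3 rad).
It fails at once if the jar, tin or pen is moved more than 20 mm (distance of any of glass_jar, tin, pen from where it was at the start of the episode above 0.02 m).
It also fails if it takes over 72 s, if anything falls off the work surface, if the arm or the gripper's body presses on something with over 40 N, if the wrist force passes 120 N, or if a joint passes its speed limit or range.

## Working session

There is one attempt and no reset: what is moved stays moved. The work goes in short steps, Python scripts to look and compute and a tool call to move; the robot and the scene stay as the last step left them, time stands still between calls to the robot, and variables do not carry over. Pictures are saved under pics/ and viewed, at most 10 in all, crops included, and the job is handed in when it is done.

Besides the shell and the picture viewer there is one more tool, called after ">>>" by a JSON object that holds its "api" and its "payload", one argument or row to a line. arm_command: Moves the arm, as the interface text tells. Its arguments: {"type":"object","properties":{"series":{"type":"array"},"hand":{"type":"number"},"squeeze":{"type":"number"}},"required":["series"]}

```bash
mkdir -p pics; cat > h.py <<'E'
from cell import *
import numpy as np, cv2
def look(n):
    p=read_camera(n); return p
def proj(p,X):
    return cv2.projectPoints(np.array(X,float).reshape(-1,3),p["rvec"],p["tvec"],p["K"],None)[0].reshape(-1,2)
def ray(p,uv):
    R=cv2.Rodrigues(np.array(p["rvec"],float))[0]; c=-R.T@np.array(p["tvec"]).ravel()
    d=R.T@np.linalg.solve(p["K"],[uv[0],uv[1],1.]); return c,d
def atz(p,uv,z):
    c,d=ray(p,uv); return c+d*(z-c[2])/d[2]
def tri(obs):
    A=np.zeros((3,3));b=np.zeros(3)
    for p,uv in obs:
        c,d=ray(p,uv); d/=np.linalg.norm(d); M=np.eye(3)-np.outer(d,d); A+=M;b+=M@c
    return np.linalg.solve(A,b)
E
python3 - <<'E'
from h import *
np.set_printoptions(precision=3,suppress=True)
s=observe();print(s)
for n in ["scene","side"]:
    p=look(n); cv2.imwrite(f"pics/{n}0.png",p["pixels"])
    R=cv2.Rodrigues(np.array(p["rvec"],float))[0]; print(n,-R.T@np.array(p["tvec"]).ravel(),p["K"][0])
    for q in ["reader","socket","window","plug","canister","label","grip","glass_jar","tin","pen"]:
        print(q,[(np.array(r["point"]).round(3).tolist(),round(r["confidence"],2),proj(p,r["point"]).round()[0].tolist()) for r in mark_of(p,q)])
E
```

```text
{'time': 0.0, 'qpos': array([-0.146,  0.343,  1.525, -0.   ,  1.275, -0.146]), 'qvel': array([ 0.001,  0.   ,  0.001, -0.001, -0.   ,  0.001]), 'joint_efforts': array([  0.001, -43.125, -24.422,   0.072,   0.056,  -0.   ]), 'tool_pos': array([0.525, 0.   , 0.292]), 'tool_rot': array([-3.14 , -0.   ,  1.571]), 'contact_force': array([0.033, 0.035, 0.003]), 'torque': array([0.012, 0.057, 0.021]), 'grip_force': 0.0, 'opening': 0.091715616159403}
scene [ 1.303 -0.342  1.086] [576.743   0.    310.466]
reader [([0.478, -0.044, 0.002], 0.94, [279.0, 259.0]), ([0.289, -0.275, -0.001], 0.67, [164.0, 240.0])]
socket [([0.584, -0.04, 0.084], 0.89, [299.0, 269.0]), ([0.394, -0.264, 0.08], 0.59, [175.0, 246.0])]
window [([0.547, -0.044, 0.048], 0.9, [291.0, 268.0]), ([0.353, -0.268, 0.046], 0.57, [171.0, 244.0])]
plug [([0.493, -0.379, -0.0], 0.63, [146.0, 317.0])]
canister [([0.476, -0.048, 0.012], 0.72, [278.0, 257.0])]
label [([0.441, -0.016, 0.054], 0.7, [283.0, 231.0])]
grip [([0.48, -0.042, 0.12], 0.72, [278.0, 227.0])]
glass_jar [([0.428, 0.379, -0.001], 0.58, [417.0, 192.0])]
tin [([0.795
[... 326 characters left out ...]
41, 0.048], 0.93, [329.0, 254.0]), ([0.354, -0.268, 0.046], 0.75, [412.0, 218.0])]
plug [([0.492, -0.382, 0.004], 0.76, [370.0, 203.0])]
canister [([0.478, -0.049, 0.008], 0.57, [355.0, 268.0]), ([0.648, 0.346, 0.004], 0.36, [239.0, 373.0])]
label [([0.438, -0.019, 0.053], 0.93, [369.0, 264.0])]
grip [([0.48, -0.05, 0.113], 0.61, [357.0, 235.0])]
glass_jar [([0.428, 0.377, 0.001], 0.69, [340.0, 408.0]), ([0.584, -0.041, 0.081], 0.45, [315.0, 241.0])]
tin [([0.586, -0.042, 0.082], 0.7, [315.0, 241.0]), ([0.798, 0.022, -0.002], 0.68, [230.0, 268.0]), ([0.44, -0.017, 0.053], 0.56, [368.0, 265.0])]
pen [([0.648, 0.345, 0.003], 0.92, [240.0, 373.0]), ([0.581, -0.04, 0.083], 0.71, [316.0, 241.0])]
```

View pics/scene0.png

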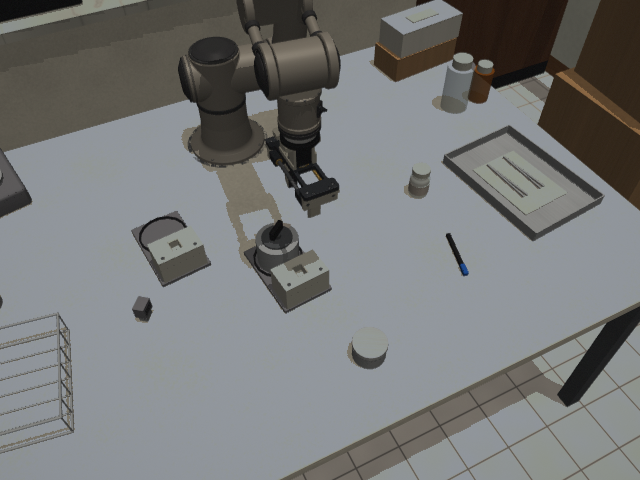

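View pics/side0.png

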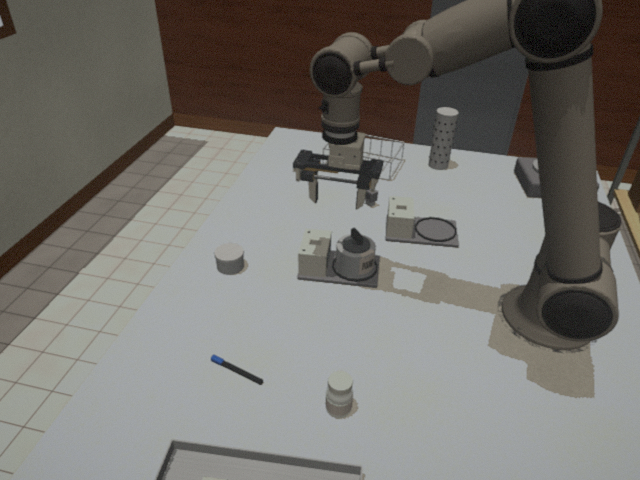

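The first picture shows two readers: one with the canister at scene px (285,270), y≈-0.045, and one with an empty nest at (170,245), y≈-0.27. The robot's left is +y, so the first, which holds the canister, is the one meant. The plug is at (143,308), the tin at (370,345), the jar at (420,178) and the pen at (457,253). The side view agrees: the reader is at (340,260) and the look-alike at (420,220).

I'll confirm with an enlarged crop and a wrist view.

```bash
python3 - <<'E'
from h import *
np.set_printoptions(precision=3,suppress=True)
s=look("scene");w=look("wrist");v=look("side")
a=cv2.resize(s["pixels"][200:320,110:340],None,fx=3.4,fy=3.4,interpolation=2)[:300,:780]
a=cv2.resize(s["pixels"][195:320,110:345],(564,300),interpolation=2)
b=cv2.resize(w["pixels"],(400,300)); 
cv2.imwrite("pics/c1.png",np.vstack([a,np.hstack([b,np.zeros((300,164,3),np.uint8)])]))
cv2.imwrite("pics/w1.png",w["pixels"])
R=cv2.Rodrigues(np.array(w["rvec"],float))[0]; print(-R.T@np.array(w["tvec"]).ravel(),R)
for q in ["reader","socket","window","plug","canister","label","grip"]:
    print(q,[(np.array(r["point"]).round(3).tolist(),round(r["confidence"],2),proj(w,r["point"]).round()[0].tolist()) for r in mark_of(w,q)])
E
```

```text
[0.525 0.074 0.385] [[ 1.     0.001 -0.   ]
 [ 0.001 -0.961  0.276]
 [-0.    -0.276 -0.961]]
reader []
socket [([0.583, -0.04, 0.081], 0.93, [389.0, 272.0])]
window []
plug []
canister [([0.473, -0.048, 0.011], 0.66, [265.0, 256.0])]
label [([0.442, -0.012, 0.059], 0.65, [219.0, 233.0])]
grip [([0.481, -0.046, 0.111], 0.97, [258.0, 294.0])]
```

View pics/c1.png

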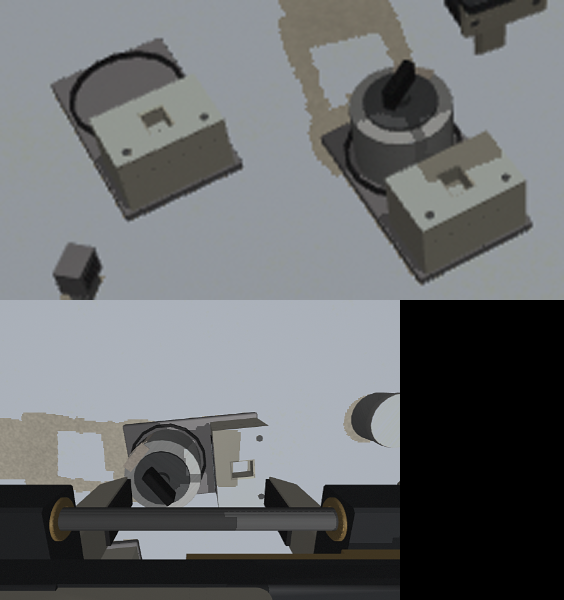

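The crop confirms it: the right-hand reader (the robot's left, larger y) holds the canister, and the other nest is empty. In the wrist view the handle bar is at full-scale px (258,294) and the label tab is towards the upper left, away from the window. Next I'll take a second wrist view of the reader, then one of the plug.

>>> {"api": "arm_command", "payload": {
  "series": [
    {"x": -80,"y": 10},
    {"x": -80,"y": 10},
    {"x": -80,"y": 10},
    {"x": -80,"y": 10}
  ]
}}

```text
invalid input
```

```bash
python3 - <<'E'
from h import *
import pickle
w=look("wrist");pickle.dump(w,open("w2.pkl","wb"))
cv2.imwrite("pics/w2.png",w["pixels"][:330])
for q in ["socket","window","reader","canister","label","grip"]:
    print(q,[(np.array(r["point"]).round(3).tolist(),round(r["confidence"],2),proj(w,r["point"]).round()[0].tolist()) for r in mark_of(w,q)])
E
```

```text
socket [([0.583, -0.039, 0.079], 0.62, [389.0, 272.0])]
window [([0.55, -0.043, 0.046], 0.92, [345.0, 262.0])]
reader []
canister [([0.475, -0.047, 0.009], 0.93, [267.0, 254.0])]
label [([0.44, -0.011, 0.058], 0.72, [216.0, 231.0])]
grip [([0.48, -0.042, 0.11], 0.58, [256.0, 290.0]), ([0.551, -0.042, 0.049], 0.31, [346.0, 263.0])]
```

>>> {"api": "arm_command", "payload": {
  "series": [
    {"x": -340,"y": -45},
    {"x": -340,"y": -45},
    {"x": -340,"y": -45},
    {"x": -340,"y": -45},
    {"x": -340,"y": -45},
    {"x": -340,"y": -45},
    {"x": -340,"y": -45},
    {"x": -340,"y": -45},
    {"x": -340,"y": -45},
    {"x": -340,"y": -45},
    {"x": -340,"y": -45}
  ]
}}

```text
invalid input
```

```bash
python3 - <<'E'
from h import *
import pickle
w=look("wrist");pickle.dump(w,open("w3.pkl","wb"))
print(observe()["tool_pos"])
print([(np.array(r["point"]).round(3).tolist(),round(r["confidence"],2),proj(w,r["point"]).round()[0].tolist()) for r in mark_of(w,"plug")])
u,v=proj(w,[.4925,-.38,.04])[0].astype(int);print(u,v)
c=w["pixels"][max(v-70,0):v+70,u-90:u+90]
a=cv2.resize(cv2.imread("pics/w2.png"),None,fx=.9,fy=.9)
b=cv2.resize(c,None,fx=2,fy=2,interpolation=2)
h=np.zeros((b.shape[0],a.shape[1],3),np.uint8);h[:,:b.shape[1]]=b
cv2.imwrite("pics/c2.png",np.vstack([a,h]))
E
```

```text
[5.25033549e-01 1.58588994e-05 2.92259425e-01]
[]
288 539
```

View pics/c2.png

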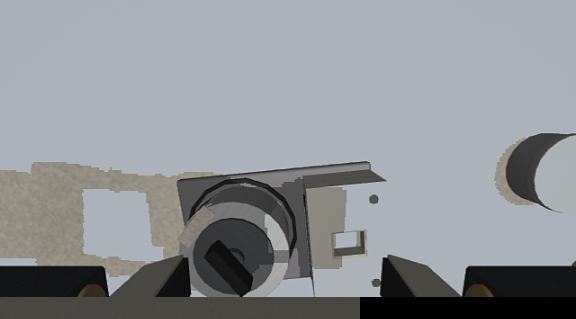

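The move was refused ("invalid input"), so this is still the view from the start pose. It does show the handle at px (230,265) of the crop and the socket at (349,243). Next I'll send rows with all six numbers.

>>> {"api": "arm_command", "payload": {
  "series": [
    {"x": -80,"y": 10,"z": 0,"rx": 0,"ry": 0,"rz": 0},
    {"x": -80,"y": 10,"z": 0,"rx": 0,"ry": 0,"rz": 0},
    {"x": -80,"y": 10,"z": 0,"rx": 0,"ry": 0,"rz": 0},
    {"x": -80,"y": 10,"z": 0,"rx": 0,"ry": 0,"rz": 0}
  ]
}}

```text
time: 2.45
tool_pos: [0.5349, -0.0803, 0.292]
tool_rot: [-3.141, -0.001, 1.569]
contact_force: [0.4, 0.4, -0.1]
opening: 0.0917
grip_force: 0.0
```

```bash
python3 - <<'E'
from h import *
import pickle
w=look("wrist");pickle.dump(w,open("w2.pkl","wb"))
cv2.imwrite("pics/w2.png",w["pixels"][:330])
for q in ["socket","window","canister","label","grip"]:
    print(q,[(np.array(r["point"]).round(3).tolist(),round(r["confidence"],2),proj(w,r["point"]).round()[0].tolist()) for r in mark_of(w,q)])
E
```

```text
socket [([0.582, -0.038, 0.08], 0.96, [380.0, 170.0]), ([0.392, -0.264, 0.081], 0.72, [160.0, 421.0])]
window [([0.551, -0.044, 0.043], 0.61, [337.0, 173.0])]
canister [([0.477, -0.048, 0.013], 0.65, [255.0, 174.0])]
label [([0.438, -0.014, 0.058], 0.93, [196.0, 136.0])]
grip [([0.479, -0.043, 0.109], 0.64, [236.0, 182.0])]
```

>>> {"api": "arm_command", "payload": {
  "series": [
    {"x": -340,"y": -45,"z": 0,"rx": 0,"ry": 0,"rz": 0},
    {"x": -340,"y": -45,"z": 0,"rx": 0,"ry": 0,"rz": 0},
    {"x": -340,"y": -45,"z": 0,"rx": 0,"ry": 0,"rz": 0},
    {"x": -340,"y": -45,"z": 0,"rx": 0,"ry": 0,"rz": 0},
    {"x": -340,"y": -45,"z": 0,"rx": 0,"ry": 0,"rz": 0},
    {"x": -340,"y": -45,"z": 0,"rx": 0,"ry": 0,"rz": 0},
    {"x": -340,"y": -45,"z": 0,"rx": 0,"ry": 0,"rz": 0},
    {"x": -340,"y": -45,"z": 0,"rx": 0,"ry": 0,"rz": 0},
    {"x": -340,"y": -45,"z": 0,"rx": 0,"ry": 0,"rz": 0},
    {"x": -340,"y": -45,"z": 0,"rx": 0,"ry": 0,"rz": 0}
  ]
}}

```text
time: 3.75
tool_pos: [0.4905, -0.4186, 0.2922]
tool_rot: [-3.142, -0.001, 1.572]
contact_force: [0.4, -0.1, -0.2]
opening: 0.0914
grip_force: 0.0
```

```bash
python3 - <<'E'
from h import *
import pickle
w=look("wrist");pickle.dump(w,open("w3.pkl","wb"))
print(observe()["tool_pos"])
print([(np.array(r["point"]).round(3).tolist(),round(r["confidence"],2),proj(w,r["point"]).round()[0].tolist()) for r in mark_of(w,"plug")])
u,v=proj(w,[.4925,-.38,.04])[0].astype(int);print(u,v)
v=max(v,45);c=w["pixels"][v-45:v+45,u-60:u+60]; print("origin",u-60,v-45)
a=cv2.imread("pics/w2.png")[:330,100:500]
a=cv2.resize(a,None,fx=1.9,fy=1.9,interpolation=2)[-430:]
b=cv2.resize(c,None,fx=1.8,fy=1.8,interpolation=0)
h=np.zeros((b.shape[0],a.shape[1],3),np.uint8);h[:,:b.shape[1]]=b
cv2.imwrite("pics/c3.png",np.vstack([a,h])[:600])
E
```

```text
[ 0.49064629 -0.41836164  0.29247873]
[([0.49, -0.376, -0.003], 0.67, [317.0, 161.0])]
319 169
origin 259 124
```

View pics/c3.png

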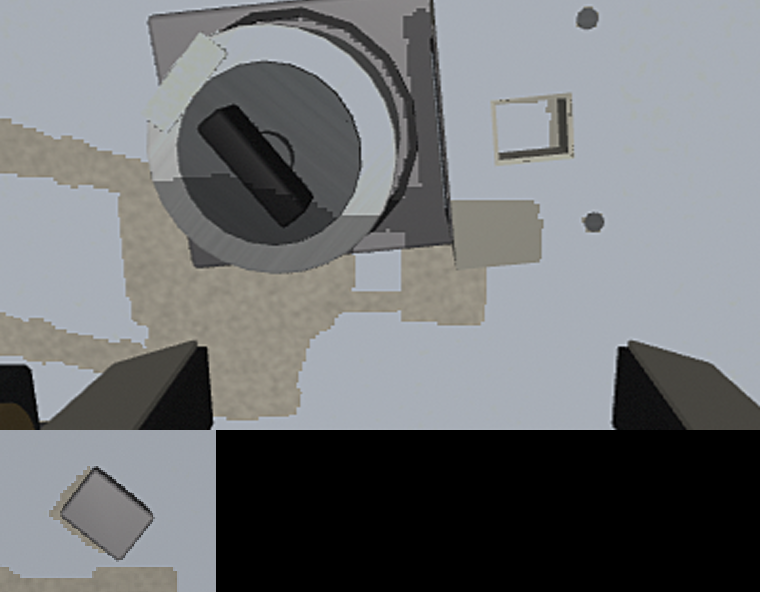

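The upper panel (second wrist view) shows the reader: the label tab at crop px (187,82), the handle bar from (220,118) to (292,212), and the socket mouth corners near (492,101), (571,93), (573,157) and (497,165). The lower panel shows the plug top with corners at (95,467), (153,517), (121,560) and (60,513), so it is turned by about -40°. Next I'll turn these into positions.

```bash
python3 - <<'E'
from h import *
import pickle
np.set_printoptions(precision=4,suppress=True)
w2=pickle.load(open("w2.pkl","rb"));w3=pickle.load(open("w3.pkl","rb"))
f=lambda L:[(100+u/1.9,(197+v)/1.9) for u,v in L]
def ref(p,L,r=2):
    g=cv2.cvtColor(p["pixels"],6); return cv2.cornerSubPix(g,np.array(L,np.float32).reshape(-1,1,2),(r,r),(-1,-1),(3,50,.01)).reshape(-1,2)
def rect(p,px,z):
    P=np.array([atz(p,q,z)[:2] for q in px]); c=P.mean(0)
    a=(P[1]-P[0]+P[2]-P[3])/2; b=(P[0]-P[3]+P[1]-P[2])/2
    print(c,"len",np.linalg.norm(a),np.linalg.norm(b),"ang",np.degrees(np.arctan2(a[1],a[0])),np.degrees(np.arctan2(b[1],b[0]))-90)
s=f([(492,101),(571,93),(573,157),(497,165)])
rect(w2,s,.08);rect(w2,ref(w2,s),.08)
q=[(259+u/1.8,124+(v-430)/1.8) for u,v in [(95,467),(153,517),(121,560),(60,513)]]
rect(w3,q,.053);rect(w3,ref(w3,q,3),.053)
sc=np.array([atz(w2,x,.08) for x in f([(587,18),(594,222)])]);print("screws",sc,np.degrees(np.arctan2(*(sc[0]-sc[1])[[1,0]]))-90)
e=np.array([atz(w2,x,.012) for x in f([(150,17),(432,0)])]);print("slab",np.degrees(np.arctan2(*(e[1]-e[0])[[1,0]])))
hb=np.array([atz(w2,x,.123) for x in f([(198,127),(238,105),(312,200),(286,227)])]);print("handle",hb.mean(0),np.degrees(np.arctan2(*((hb[2]+hb[3]-hb[0]-hb[1])[[1,0]]))),np.linalg.norm(hb[2]+hb[3]-hb[0]-hb[1])/2)
tb=np.array([atz(w2,x,.084) for x in f([(205,33),(228,48),(165,131),(148,110)])]);print("tab",tb)
lid=np.array([atz(w2,x,.09) for x in f([(178,155),(360,152),(268,61),(270,244)])]);print("lid",lid.mean(0))
E
```

```text
[ 0.5827 -0.0392] len 0.030852348995178712 0.025351842552606144 ang 5.820311036106193 5.623334884009694
[ 0.5825 -0.0389] len 0.03092655440945679 0.02551407266224103 ang 6.505036570972127 6.03449207144395
[ 0.4915 -0.3796] len 0.03499392210310656 0.025291001523563898 ang -38.737443296669404 -37.093445608910784
[ 0.4908 -0.3796] len 0.034762915613298695 0.026948865947522365 ang -39.5337853838135 -38.59026250341659
screws [[ 0.6015  0.003   0.08  ]
 [ 0.6094 -0.077   0.08  ]] 5.644262592863598
slab 3.2122556333003405
handle [ 0.4815 -0.0469  0.123 ] -52.375852985605285 0.04283044872770766
tab [[ 0.4559 -0.0024  0.084 ]
 [ 0.4643 -0.0079  0.084 ]
 [ 0.4374 -0.0393  0.084 ]
 [ 0.4315 -0.0311  0.084 ]]
lid [ 0.4789 -0.0477  0.09  ]
```

>>> {"api": "arm_command", "payload": {
  "series": [
    {"x": 39,"y": 0,"z": 100,"rx": 0,"ry": 0,"rz": -51},
    {"x": 39,"y": 0,"z": 100,"rx": 0,"ry": 0,"rz": -51},
    {"x": 39,"y": 0,"z": 100,"rx": 0,"ry": 0,"rz": -51},
    {"x": 39,"y": 0,"z": 100,"rx": 0,"ry": 0,"rz": -51},
    {"x": 39,"y": 0,"z": 100,"rx": 0,"ry": 0,"rz": -51},
    {"x": 39,"y": 0,"z": 100,"rx": 0,"ry": 0,"rz": -51},
    {"x": 39,"y": 0,"z": 100,"rx": 0,"ry": 0,"rz": -51},
    {"x": 39,"y": 0,"z": 100,"rx": 0,"ry": 0,"rz": -51}
  ],
  "hand": 60
}}

```text
time: 4.65
tool_pos: [0.4904, -0.3802, 0.1926]
tool_rot: [3.141, 0.0, 2.458]
contact_force: [-0.1, -0.1, -0.1]
opening: 0.0601
grip_force: 0.0
```

```bash
python3 - <<'E'
from h import *
import pickle,cell
np.set_printoptions(precision=4,suppress=True)
print([ (n,getattr(cell,n)) for n in dir(cell) if 'over' in n.lower()])
w3=pickle.load(open("w3.pkl","rb"));w2=pickle.load(open("w2.pkl","rb"))
s,d=look("scene"),look("side")
m=lambda p,q:proj(p,mark_of(p,q)[0]["point"])[0]
print("plug",tri([(s,m(s,"plug")),(d,m(d,"plug")),(w3,(317,161))]))
w=look("wrist"); r=mark_of(w,"plug");print([x["point"] for x in r])
st=observe();print(st["tool_pos"],st["tool_rot"],st["qpos"],st["time"])
ms=[(p,m(p,"socket")) for p in (s,d)]
print("socket",tri(ms+[(w2,(380,170))]))
t=[(x,np.argwhere(trace(x,"plug")[0]["pixels"])) for x in (s,d)]
for p,a in t: print(a.min(0),a.max(0))
E
```

```text
[('finger_overhang', 0.0655)]
plug [ 0.4913 -0.3788  0.0018]
[[0.4908, -0.3764, -0.0019]]
[ 0.4901 -0.3809  0.1923] [3.1415 0.0001 2.46  ] [-0.7842  0.6028  1.3813  0.0001  1.1574 -1.6734] 4.95
socket [ 0.5833 -0.0408  0.0786]
[297 132] [321 151]
[187 363] [205 377]
```

>>> {"api": "arm_command", "payload": {
  "series": [
    {"x": 0,"y": 2,"z": 40,"rx": 0,"ry": 0,"rz": 0},
    {"x": 0,"y": 2,"z": 80,"rx": 0,"ry": 0,"rz": 0},
    {"x": 0,"y": 2,"z": 102,"rx": 0,"ry": 0,"rz": 0},
    {"x": 0,"y": 2,"z": 102,"rx": 0,"ry": 0,"rz": 0},
    {"x": 0,"y": 2,"z": 102,"rx": 0,"ry": 0,"rz": 0}
  ]
}}

```text
time: 5.65
tool_pos: [0.4915, -0.3797, 0.0907]
tool_rot: [3.142, 0.0, 2.461]
contact_force: [0.4, 0.2, 0.4]
opening: 0.06
grip_force: 0.0
```

>>> {"api": "arm_command", "payload": {
  "series": [
    {"x": 0,"y": 0,"z": 0,"rx": 0,"ry": 0,"rz": 0},
    {"x": 0,"y": 0,"z": 0,"rx": 0,"ry": 0,"rz": 0},
    {"x": 0,"y": 0,"z": 0,"rx": 0,"ry": 0,"rz": 0},
    {"x": 0,"y": 0,"z": 0,"rx": 0,"ry": 0,"rz": 0},
    {"x": 0,"y": 0,"z": 0,"rx": 0,"ry": 0,"rz": 0},
    {"x": 0,"y": 0,"z": 0,"rx": 0,"ry": 0,"rz": 0},
    {"x": 0,"y": 0,"z": 0,"rx": 0,"ry": 0,"rz": 0},
    {"x": 0,"y": 0,"z": 0,"rx": 0,"ry": 0,"rz": 0}
  ],
  "hand": 10,
  "squeeze": 25
}}

```text
time: 6.45
tool_pos: [0.4914, -0.3796, 0.0907]
tool_rot: [-3.142, 0.001, 2.461]
contact_force: [-0.7, 1.0, 5.5]
opening: 0.0268
grip_force: 25.0
```

>>> {"api": "arm_command", "payload": {
  "series": [
    {"x": 0,"y": 0,"z": -50,"rx": 0,"ry": 0,"rz": 0},
    {"x": 0,"y": 0,"z": -100,"rx": 0,"ry": 0,"rz": 0},
    {"x": 142,"y": 322,"z": -130,"rx": 0,"ry": 0,"rz": -44.7},
    {"x": 142,"y": 322,"z": -130,"rx": 0,"ry": 0,"rz": -44.7},
    {"x": 142,"y": 322,"z": -130,"rx": 0,"ry": 0,"rz": -44.7},
    {"x": 142,"y": 322,"z": -130,"rx": 0,"ry": 0,"rz": -44.7},
    {"x": 142,"y": 322,"z": -130,"rx": 0,"ry": 0,"rz": -44.7},
    {"x": 142,"y": 322,"z": -130,"rx": 0,"ry": 0,"rz": -44.7},
    {"x": 142,"y": 322,"z": -130,"rx": 0,"ry": 0,"rz": -44.7},
    {"x": 142,"y": 322,"z": -130,"rx": 0,"ry": 0,"rz": -44.7},
    {"x": 142,"y": 322,"z": -130,"rx": 0,"ry": 0,"rz": -44.7},
    {"x": 142,"y": 322,"z": -130,"rx": 0,"ry": 0,"rz": -44.7},
    {"x": 142,"y": 322,"z": -130,"rx": 0,"ry": 0,"rz": -44.7},
    {"x": 142,"y": 322,"z": -130,"rx": 0,"ry": 0,"rz": -44.7}
  ]
}}

```text
time: 7.85
tool_pos: [0.5833, -0.0413, 0.22]
tool_rot: [-3.142, -0.0, -3.044]
contact_force: [0.0, 0.1, -0.2]
opening: 0.0267
grip_force: 25.0
```

```bash
python3 - <<'E'
from h import *
import pickle
np.set_printoptions(precision=4,suppress=True)
P={n:look(n) for n in ("scene","side","wrist")}
pickle.dump(P,open("p4.pkl","wb"))
st=observe();print(st["tool_pos"],st["tool_rot"],st["time"],st["opening"])
for n,p in P.items():
    for q in ("plug","socket"): print(n,q,[(np.array(r["point"]).round(4),round(r["confidence"],2),proj(p,r["point"])[0].round(1)) for r in mark_of(p,q)])
a=P["scene"]["pixels"][190:310,230:350];b=P["side"]["pixels"][180:300,260:380]
w=cv2.resize(P["wrist"]["pixels"],(400,300))
t=np.hstack([cv2.resize(x,(300,300),interpolation=0) for x in (a,b)])
cv2.imwrite("pics/c4.png",np.vstack([t,np.hstack([w,np.zeros((300,200,3),np.uint8)])]))
E
```

```text
[ 0.5835 -0.0407  0.2202] [-3.1416 -0.     -3.0435] 8.0 0.027030555722997004
scene plug [(array([ 0.5872, -0.0436,  0.1303]), 0.62, array([297. , 257.5]))]
scene socket [(array([ 0.5833, -0.0416,  0.0845]), 0.79, array([297.8, 269.1])), (array([ 0.389 , -0.2641,  0.0802]), 0.74, array([174.3, 244.8]))]
side plug [(array([ 0.582 , -0.0434,  0.132 ]), 0.44, array([316.4, 224.3]))]
side socket [(array([ 0.3877, -0.2582,  0.079 ]), 0.82, array([401.6, 208.4])), (array([ 0.5839, -0.0377,  0.084 ]), 0.57, array([314.9, 241. ])), (array([ 0.7986,  0.0254, -0.0034]), 0.29, array([229.1, 268.8])), (array([0.4251, 0.3762, 0.0001]), 0.25, array([341.2, 408.3]))]
wrist plug [(array([ 0.5836, -0.0387,  0.1246]), 0.89, array([322.1, 282.3]))]
wrist socket [(array([ 0.5836, -0.0399,  0.078 ]), 0.71, array([319.2, 253.9]))]
```

View pics/c4.png

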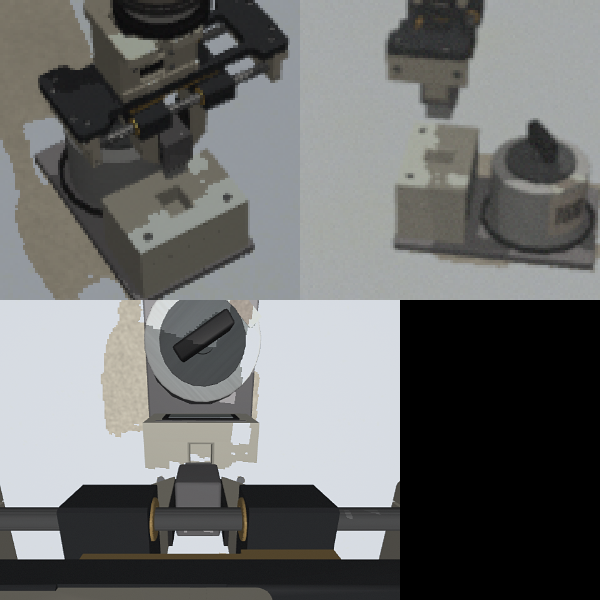

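The picture shows the plug held straight above the socket. In the wrist panel the socket's back edge is at about (189 to 212, 444) and the plug is at (198,490). The canister with its handle is behind, untouched. Next I'll check the sideways offset numerically.

```bash
python3 - <<'E'
from h import *
import pickle
np.set_printoptions(precision=4,suppress=True)
w=pickle.load(open("p4.pkl","rb"))["wrist"]
g=cv2.cvtColor(w["pixels"],6).astype(int)
for r in (236,242,248): print(r,g[r,292:350].tolist())
print("col",g[215:262,320].tolist())
print(cv2.Rodrigues(np.array(w["rvec"],float))[0])
for uv in [(302,240),(339,240),(320,230)]: print(uv,atz(w,uv,.08))
# predicted prong-bottom corners & socket outline for given guess
y=np.radians(5.7);R=np.array([[np.cos(y),-np.sin(y)],[np.sin(y),np.cos(y)]])
for a,b,z,c in [(16,13,.08,(.5828,-.0393)),(14,11,.08,(.5828,-.0393)),(18,13.5,.164,(.5834,-.041)),(18,13.5,.183,(.5834,-.041))]:
    X=[np.r_[np.array(c)+R@np.array([sx*a,sy*b])/1e3,z] for sx,sy in((-1,1),(-1,-1))]
    print(a,z,proj(w,X))
E
```

```text
236 [171, 172, 171, 171, 171, 172, 172, 168, 144, 140, 146, 94, 138, 172, 172, 171, 170, 171, 171, 171, 171, 171, 171, 172, 171, 171, 170, 171, 170, 170, 171, 172, 172, 171, 171, 171, 171, 171, 171, 170, 172, 170, 171, 172, 179, 136, 75, 113, 138, 137, 141, 170, 172, 172, 170, 171, 170, 171]
242 [171, 171, 170, 170, 171, 171, 172, 169, 146, 142, 147, 95, 138, 172, 173, 171, 172, 170, 171, 171, 170, 171, 171, 171, 170, 171, 172, 172, 171, 171, 171, 171, 170, 171, 171, 171, 171, 171, 171, 171, 171, 170, 171, 172, 178, 137, 75, 113, 137, 137, 142, 170, 173, 170, 171, 171, 171, 170]
248 [170, 169, 170, 170, 169, 171, 171, 174, 150, 141, 145, 88, 178, 225, 223, 220, 220, 220, 220, 220, 220, 221, 223, 228, 179, 165, 168, 169, 169, 170, 170, 170, 170, 170, 170, 169, 170, 170, 170, 170, 170, 170, 170, 172, 180, 115, 64, 132, 140, 135, 150, 170, 171, 170, 170, 170, 170, 170]
col [170, 171, 171, 170, 172, 171, 170, 171, 170, 170, 170, 171, 178, 127, 126, 146, 175, 172, 172, 171, 171, 170, 171, 171, 171, 170, 171, 171, 170, 171, 170, 170, 170, 169, 169, 167, 165, 158, 226, 222, 220, 220, 223, 236, 152, 68, 73]
[[-0.0984  0.9952 -0.    ]
 [ 0.9566  0.0946  0.2758]
 [ 0.2744  0.0271 -0.9612]]
(302, 240) [ 0.5752 -0.0512  0.08  ]
(339, 240) [ 0.573  -0.0289  0.08  ]
(320, 230) [ 0.5679 -0.041   0.08  ]
16 0.08 [[341.9973 228.3326]
 [298.7367 228.3727]]
14 0.08 [[338.6223 231.5574]
 [302.1011 231.5911]]
18 0.164 [[351.7736 276.0327]
 [283.8788 276.0932]]
18 0.183 [[356.3308 295.4048]
 [279.6103 295.4721]]
```

```bash
python3 - <<'E'
from h import *
import pickle
np.set_printoptions(precision=4,suppress=True)
w=pickle.load(open("p4.pkl","rb"))["wrist"]
g=cv2.cvtColor(w["pixels"],6).astype(int)
print("col",g[250:310,318].tolist())
for r in (264,285,292): print(r,g[r,270:370].tolist())
y=np.radians(5.7);R=np.array([[np.cos(y),-np.sin(y)],[np.sin(y),np.cos(y)]])
for a,b,z in [(13,10,.130),(13,10,.149),(18,13.5,.149),(18,13.5,.183)]:
    X=[np.r_[np.array((.5834,-.041))+R@np.array([sx*a,sy*b])/1e3,z] for sx,sy in((-1,1),(-1,-1))]
    print(a,z,proj(w,X))
E
```

```text
col [232, 228, 225, 222, 220, 220, 221, 227, 167, 151, 70, 74, 80, 52, 52, 56, 56, 55, 56, 55, 57, 57, 56, 56, 57, 56, 55, 57, 56, 56, 57, 57, 58, 57, 57, 57, 58, 56, 57, 56, 57, 66, 78, 91, 92, 97, 97, 98, 99, 99, 98, 99, 99, 99, 99, 99, 98, 98, 98, 98]
264 [160, 220, 223, 220, 220, 220, 220, 220, 220, 220, 221, 220, 220, 221, 220, 225, 238, 118, 39, 49, 46, 47, 48, 47, 48, 47, 49, 52, 53, 53, 53, 52, 54, 53, 53, 54, 53, 54, 53, 55, 54, 53, 54, 54, 55, 54, 55, 54, 52, 55, 55, 55, 55, 55, 53, 54, 54, 55, 54, 55, 54, 55, 54, 55, 54, 54, 54, 55, 54, 53, 53, 52, 52, 51, 49, 42, 45, 168, 177, 171, 169, 169, 169, 169, 170, 168, 170, 169, 169, 169, 168, 169, 169, 169, 169, 169, 167, 164, 164, 159]
285 [106, 84, 85, 83, 85, 89, 90, 92, 91, 68, 247, 226, 102, 44, 52, 56, 57, 57, 58, 57, 57, 56, 57, 56, 58, 56, 57, 56, 57, 56, 58, 57, 58, 58, 55, 56, 57, 57, 56, 58, 57, 57, 57, 57, 58, 56, 56, 57, 57, 57, 58, 56, 56, 58, 57, 56, 58, 57, 57, 57, 57, 57, 57, 57, 57, 57, 56, 57, 57, 58, 56, 57, 57, 56, 57, 57, 56, 57, 55, 56, 50, 33, 247, 255, 136, 83, 90, 91, 89, 87, 87, 82, 84, 119, 120, 192, 235, 231, 227, 224]
292 [91, 93, 92, 93, 93, 93, 95, 95, 75, 29, 44, 63, 70, 76, 81, 81, 80, 81, 81, 81, 81, 80, 80, 79, 79, 79, 80, 81, 81, 80, 80, 79, 79, 79, 79, 79, 79, 79, 80, 79, 80, 79, 80, 78, 78, 78, 78, 79, 78, 78, 77, 78, 79, 78, 77, 78, 76, 76, 77, 77, 78, 77, 78, 78, 77, 76, 78, 78, 76, 76, 76, 77, 77, 76, 79, 77, 77, 78, 79, 77, 77, 73, 66, 41, 19, 42, 82, 93, 94, 92, 92, 92, 92, 92, 92, 92, 92, 92, 92, 92]
13 0.13 [[338.3441 260.4847]
 [296.9355 260.5221]]
13 0.149 [[340.6069 274.4499]
 [294.8659 274.4908]]
18 0.149 [[348.8549 263.6251]
 [286.6128 263.6812]]
18 0.183 [[356.3308 295.4048]
 [279.6103 295.4721]]
```

>>> {"api": "arm_command", "payload": {
  "series": [
    {"x": 0,"y": 2.5,"z": 20,"rx": 0,"ry": 0,"rz": 0},
    {"x": 0,"y": 2.5,"z": 40,"rx": 0,"ry": 0,"rz": 0},
    {"x": 0,"y": 2.5,"z": 44,"rx": 0,"ry": 0,"rz": 0},
    {"x": 0,"y": 2.5,"z": 47,"rx": 0,"ry": 0,"rz": 0},
    {"x": 0,"y": 2.5,"z": 50,"rx": 0,"ry": 0,"rz": 0},
    {"x": 0,"y": 2.5,"z": 52,"rx": 0,"ry": 0,"rz": 0},
    {"x": 0,"y": 2.5,"z": 54,"rx": 0,"ry": 0,"rz": 0},
    {"x": 0,"y": 2.5,"z": 54,"rx": 0,"ry": 0,"rz": 0}
  ]
}}

```text
time: 9.1
tool_pos: [0.5834, -0.0374, 0.1664]
tool_rot: [-3.141, 0.0, -3.042]
contact_force: [0.2, 0.3, -0.6]
opening: 0.0268
grip_force: 25.0
```

>>> {"api": "arm_command", "payload": {
  "series": [
    {"x": 0,"y": 0,"z": 3,"rx": 0,"ry": 0,"rz": 0},
    {"x": 0,"y": 0,"z": 6,"rx": 0,"ry": 0,"rz": 0},
    {"x": 0,"y": 0,"z": 9,"rx": 0,"ry": 0,"rz": 0},
    {"x": 0,"y": 0,"z": 12,"rx": 0,"ry": 0,"rz": 0},
    {"x": 0,"y": 0,"z": 12,"rx": 0,"ry": 0,"rz": 0}
  ]
}}

```text
time: 9.6
tool_pos: [0.5832, -0.0374, 0.1537]
tool_rot: [-3.142, -0.001, -3.042]
contact_force: [-0.0, -0.7, -1.9]
opening: 0.027
grip_force: 25.0
```

>>> {"api": "arm_command", "payload": {
  "series": [
    {"x": 0,"y": 0,"z": 2,"rx": 0,"ry": 0,"rz": 0},
    {"x": 0,"y": 0,"z": 3,"rx": 0,"ry": 0,"rz": 0},
    {"x": 0,"y": 0,"z": 4,"rx": 0,"ry": 0,"rz": 0},
    {"x": 0,"y": 0,"z": 4,"rx": 0,"ry": 0,"rz": 0}
  ]
}}

```text
time: 10.0
tool_pos: [0.5834, -0.0374, 0.1526]
tool_rot: [-3.141, 0.001, -3.042]
contact_force: [-6.7, -0.3, 15.5]
opening: 0.027
grip_force: 25.0
```

>>> {"api": "arm_command", "payload": {
  "series": [
    {"x": 0,"y": 0,"z": 1,"rx": 0,"ry": 0,"rz": 0},
    {"x": 0,"y": 0,"z": 2,"rx": 0,"ry": 0,"rz": 0},
    {"x": 0,"y": 0,"z": 2,"rx": 0,"ry": 0,"rz": 0}
  ]
}}

```text
time: 10.3
tool_pos: [0.5834, -0.0373, 0.1525]
tool_rot: [-3.14, 0.003, -3.042]
contact_force: [-11.2, 0.1, 29.1]
opening: 0.0272
grip_force: 25.0
```

>>> {"api": "arm_command", "payload": {
  "series": [
    {"x": 0,"y": 0,"z": -2,"rx": 0,"ry": 0,"rz": 0},
    {"x": 0,"y": 0,"z": -3,"rx": 0,"ry": 0,"rz": 0},
    {"x": 0,"y": 0,"z": -3,"rx": 0,"ry": 0,"rz": 0},
    {"x": 0,"y": 0,"z": -3,"rx": 0,"ry": 0,"rz": 0},
    {"x": 0,"y": 0,"z": -3,"rx": 0,"ry": 0,"rz": 0}
  ],
  "hand": 50
}}

```text
time: 10.8
tool_pos: [0.5832, -0.0373, 0.1507]
tool_rot: [3.141, -0.001, -3.042]
contact_force: [-0.2, 0.7, 0.2]
opening: 0.0498
grip_force: 0.0
```

>>> {"api": "arm_command", "payload": {
  "series": [
    {"x": 0,"y": 0,"z": -50,"rx": 0,"ry": 0,"rz": 0},
    {"x": 0,"y": 0,"z": -100,"rx": 0,"ry": 0,"rz": 0},
    {"x": 20,"y": 0,"z": -120,"rx": 0,"ry": 0,"rz": 0},
    {"x": 20,"y": 0,"z": -120,"rx": 0,"ry": 0,"rz": 0},
    {"x": 20,"y": 0,"z": -120,"rx": 0,"ry": 0,"rz": 0}
  ]
}}

```text
time: 11.3
tool_pos: [0.5633, -0.0393, 0.2709]
tool_rot: [3.142, 0.0, -3.042]
contact_force: [0.3, -0.4, 0.3]
opening: 0.05
grip_force: 0.0
```

```bash
python3 - <<'E'
from h import *
import pickle
np.set_printoptions(precision=4,suppress=True)
w=look("wrist");cv2.imwrite("pics/c5.png",cv2.resize(w["pixels"][:400],None,fx=1.2,fy=1.2))
pickle.dump(w,open("w5.pkl","wb"))
for q in ("plug","canister","label","grip"): print(q,[(np.array(r["point"]).round(4),round(r["confidence"],2),proj(w,r["point"])[0].round(1)) for r in mark_of(w,q)])
w2=pickle.load(open("w2.pkl","rb"))
print(observe()["time"],observe()["qpos"])
E
```

```text
plug [(array([ 0.5832, -0.0338,  0.0587]), 0.56, array([321.7, 251. ])), (array([ 0.552 , -0.0429,  0.0461]), 0.31, array([314.3, 208.6]))]
canister [(array([ 0.4771, -0.0478,  0.011 ]), 0.62, array([317.5, 112.6])), (array([ 0.4403, -0.0138,  0.0569]), 0.49, array([370.7,  61. ]))]
label [(array([ 0.4409, -0.0123,  0.0571]), 0.62, array([372.7,  62.1]))]
grip [(array([ 0.4787, -0.0457,  0.1078]), 0.7, array([321. , 110.2]))]
11.55 [-0.2053  0.4339  1.4465  0.      1.2637 -1.8756]
```

View pics/c5.png

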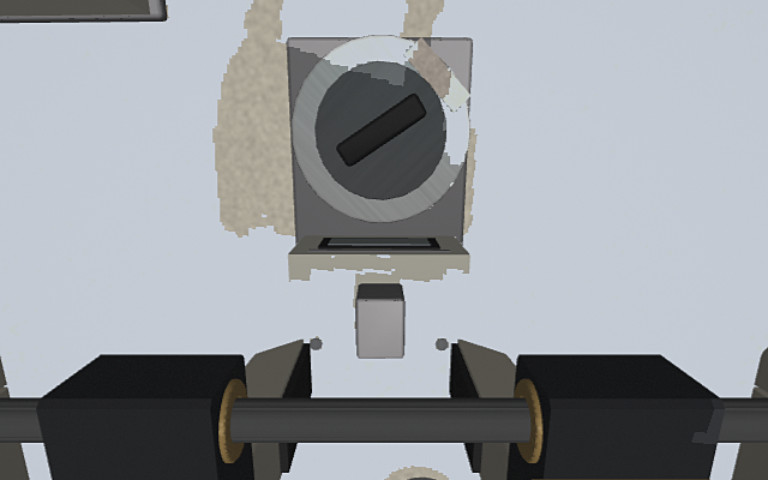

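The plug sits squarely home between the two screws (crop px 380,325). The handle is at (382,130) and the label tab at (440,75).

```bash
python3 - <<'E'
from h import *
import pickle
np.set_printoptions(precision=4,suppress=True)
w=pickle.load(open("w5.pkl","rb"));w2=pickle.load(open("w2.pkl","rb"))
print(tri([(w,(318.3,108.3)),(w2,(236.05,190.4))]))
c=np.array([(337,147),(418,94),(427,113),(349,166)])/1.2
P=np.array([atz(w,x,.123) for x in c]);d=P[1]+P[2]-P[0]-P[3];print(P.mean(0),np.degrees(np.arctan2(d[1],d[0])),np.linalg.norm(d)/2)
print("lid",np.mean([atz(w,np.array(x)/1.2,.09) for x in [(315,130),(446,130),(381,61),(381,199)]],0))
print("plugtop",np.mean([atz(w,np.array(x)/1.2,.114) for x in [(357,298),(404,298),(404,357),(357,357)]],0))
E
```

```text
[ 0.4784 -0.048   0.111 ]
[ 0.4786 -0.0473  0.123 ] 128.08900138379656 0.04483059346490067
lid [ 0.4778 -0.048   0.09  ]
plugtop [ 0.5819 -0.0377  0.114 ]
```

>>> {"api": "arm_command", "payload": {
  "series": [
    {"x": 85,"y": 0,"z": 50,"rx": 0,"ry": 0,"rz": 57.8},
    {"x": 85,"y": 0,"z": 50,"rx": 0,"ry": 0,"rz": 57.8},
    {"x": 85,"y": 0,"z": 50,"rx": 0,"ry": 0,"rz": 57.8},
    {"x": 85,"y": 0,"z": 50,"rx": 0,"ry": 0,"rz": 57.8},
    {"x": 85,"y": 0,"z": 50,"rx": 0,"ry": 0,"rz": 57.8},
    {"x": 85,"y": 0,"z": 50,"rx": 0,"ry": 0,"rz": 57.8},
    {"x": 85,"y": 0,"z": 50,"rx": 0,"ry": 0,"rz": 57.8},
    {"x": 85,"y": 0,"z": 50,"rx": 0,"ry": 0,"rz": 57.8},
    {"x": 85,"y": 0,"z": 80,"rx": 0,"ry": 0,"rz": 57.8},
    {"x": 85,"y": 0,"z": 109,"rx": 0,"ry": 0,"rz": 57.8},
    {"x": 85,"y": 0,"z": 109,"rx": 0,"ry": 0,"rz": 57.8},
    {"x": 85,"y": 0,"z": 109,"rx": 0,"ry": 0,"rz": 57.8}
  ]
}}

```text
time: 12.75
tool_pos: [0.4789, -0.0478, 0.1623]
tool_rot: [-3.141, -0.001, 2.234]
contact_force: [-0.8, 0.7, 1.2]
opening: 0.0496
grip_force: 0.0
```

>>> {"api": "arm_command", "payload": {
  "series": [
    {"x": 0,"y": 0,"z": 0,"rx": 0,"ry": 0,"rz": 0},
    {"x": 0,"y": 0,"z": 0,"rx": 0,"ry": 0,"rz": 0},
    {"x": 0,"y": 0,"z": 0,"rx": 0,"ry": 0,"rz": 0},
    {"x": 0,"y": 0,"z": 0,"rx": 0,"ry": 0,"rz": 0},
    {"x": 0,"y": 0,"z": 0,"rx": 0,"ry": 0,"rz": 0},
    {"x": 0,"y": 0,"z": 0,"rx": 0,"ry": 0,"rz": 0},
    {"x": 0,"y": 0,"z": 0,"rx": 0,"ry": 0,"rz": 0},
    {"x": 0,"y": 0,"z": 0,"rx": 0,"ry": 0,"rz": 0}
  ],
  "hand": 4,
  "squeeze": 20
}}

```text
time: 13.55
tool_pos: [0.4791, -0.0478, 0.1626]
tool_rot: [3.141, 0.001, 2.232]
contact_force: [-0.7, 0.6, 3.8]
opening: 0.0178
grip_force: 20.0
```

>>> {"api": "arm_command", "payload": {
  "series": [
    {"x": 0,"y": 0,"z": 0,"rx": 0,"ry": 0,"rz": 5},
    {"x": 0,"y": 0,"z": 0,"rx": 0,"ry": 0,"rz": 10},
    {"x": 0,"y": 0,"z": 0,"rx": 0,"ry": 0,"rz": 15},
    {"x": 0,"y": 0,"z": 0,"rx": 0,"ry": 0,"rz": 20},
    {"x": 0,"y": 0,"z": 0,"rx": 0,"ry": 0,"rz": 25},
    {"x": 0,"y": 0,"z": 0,"rx": 0,"ry": 0,"rz": 30},
    {"x": 0,"y": 0,"z": 0,"rx": 0,"ry": 0,"rz": 35},
    {"x": 0,"y": 0,"z": 0,"rx": 0,"ry": 0,"rz": 40},
    {"x": 0,"y": 0,"z": 0,"rx": 0,"ry": 0,"rz": 45},
    {"x": 0,"y": 0,"z": 0,"rx": 0,"ry": 0,"rz": 50},
    {"x": 0,"y": 0,"z": 0,"rx": 0,"ry": 0,"rz": 55},
    {"x": 0,"y": 0,"z": 0,"rx": 0,"ry": 0,"rz": 60},
    {"x": 0,"y": 0,"z": 0,"rx": 0,"ry": 0,"rz": 65},
    {"x": 0,"y": 0,"z": 0,"rx": 0,"ry": 0,"rz": 70},
    {"x": 0,"y": 0,"z": 0,"rx": 0,"ry": 0,"rz": 75},
    {"x": 0,"y": 0,"z": 0,"rx": 0,"ry": 0,"rz": 80},
    {"x": 0,"y": 0,"z": 0,"rx": 0,"ry": 0,"rz": 85},
    {"x": 0,"y": 0,"z": 0,"rx": 0,"ry": 0,"rz": 90},
    {"x": 0,"y": 0,"z": 0,"rx": 0,"ry": 0,"rz": 90},
    {"x": 0,"y": 0,"z": 0,"rx": 0,"ry": 0,"rz": 90}
  ]
}}

```text
time: 15.55
tool_pos: [0.4791, -0.048, 0.1626]
tool_rot: [3.141, -0.0, 0.662]
contact_force: [-0.4, 0.2, 6.4]
opening: 0.017
grip_force: 20.0
```

```bash
cat > lab.py <<'E'
from h import *
np.set_printoptions(precision=4,suppress=True)
import pickle
P={n:look(n) for n in ("scene","side","wrist")}
pickle.dump(P,open("pl.pkl","wb"))
st=observe();print(st["tool_pos"],st["tool_rot"],st["qpos"],st["time"],st["opening"],st["torque"])
for n,p in P.items():
    for q in ("label","canister"):
        for r in mark_of(p,q)[:2]:
            X=np.array(r["point"]);d=X-[.4782,-.0485,0]
            print(n,q,X.round(4),round(r["confidence"],2),"ang",np.degrees(np.arctan2(d[1],d[0])).round(1),proj(p,X)[0].round(1))
E
python3 lab.py
```

```text
[ 0.4791 -0.048   0.1626] [ 3.1406 -0.0003  0.662 ] [-0.2589  0.4167  1.8183 -0.0005  0.9057  0.6501] 15.7 0.017488996860776554 [0.0306 0.0763 0.1578]
scene label [ 0.4976 -0.0005  0.0574] 0.83 ang 68.0 [298.5 244.1]
scene canister [ 0.4849 -0.0479  0.0106] 0.71 ang 5.1 [279.  259.9]
side label [ 0.4965 -0.0058  0.0536] 0.56 ang 66.8 [345.5 263.5]
side canister [ 0.4776 -0.0469  0.0076] 0.79 ang 110.6 [354.8 268.8]
wrist label [ 0.4986 -0.0013  0.0588] 0.92 ang 66.6 [265.7 189.2]
wrist canister [ 0.4767 -0.0482  0.0108] 0.72 ang 168.7 [314.1 249.7]
```

>>> {"api": "arm_command", "payload": {
  "series": [
    {"x": 0,"y": 0,"z": 0,"rx": 0,"ry": 0,"rz": 5},
    {"x": 0,"y": 0,"z": 0,"rx": 0,"ry": 0,"rz": 10},
    {"x": 0,"y": 0,"z": 0,"rx": 0,"ry": 0,"rz": 15},
    {"x": 0,"y": 0,"z": 0,"rx": 0,"ry": 0,"rz": 20},
    {"x": 0,"y": 0,"z": 0,"rx": 0,"ry": 0,"rz": 25},
    {"x": 0,"y": 0,"z": 0,"rx": 0,"ry": 0,"rz": 30},
    {"x": 0,"y": 0,"z": 0,"rx": 0,"ry": 0,"rz": 35},
    {"x": 0,"y": 0,"z": 0,"rx": 0,"ry": 0,"rz": 40},
    {"x": 0,"y": 0,"z": 0,"rx": 0,"ry": 0,"rz": 45},
    {"x": 0,"y": 0,"z": 0,"rx": 0,"ry": 0,"rz": 49},
    {"x": 0,"y": 0,"z": 0,"rx": 0,"ry": 0,"rz": 53},
    {"x": 0,"y": 0,"z": 0,"rx": 0,"ry": 0,"rz": 56},
    {"x": 0,"y": 0,"z": 0,"rx": 0,"ry": 0,"rz": 59},
    {"x": 0,"y": 0,"z": 0,"rx": 0,"ry": 0,"rz": 59},
    {"x": 0,"y": 0,"z": 0,"rx": 0,"ry": 0,"rz": 59}
  ]
}}

```text
time: 17.5
tool_pos: [0.4791, -0.048, 0.1626]
tool_rot: [3.141, -0.001, -0.368]
contact_force: [0.0, 0.0, 5.1]
opening: 0.0172
grip_force: 20.0
```

```bash
python3 lab.py
```

```text
[ 0.4791 -0.048   0.1626] [ 3.1413 -0.001  -0.3677] [-0.2589  0.4168  1.8182 -0.0005  0.9056  1.6798] 17.65 0.01732548904264225 [0.0595 0.1581 0.1899]
scene label [ 0.533  -0.0425  0.0539] 0.92 ang 6.2 [288.5 261.9]
scene canister [ 0.4783 -0.049   0.0151] 0.55 ang -78.7 [277.3 257. ]
scene canister [ 0.5289 -0.0397  0.0571] 0.38 ang 9.8 [288.8 259.4]
side label [ 0.5297 -0.0432  0.0541] 0.85 ang 5.9 [335.7 252.4]
side canister [ 0.476  -0.0465  0.0082] 0.93 ang 137.7 [355.4 268.9]
wrist label [ 0.5267 -0.0374  0.0587] 0.65 ang 12.9 [260.6 197.4]
```

>>> {"api": "arm_command", "payload": {
  "series": [
    {"x": 0,"y": 0,"z": 0,"rx": 0,"ry": 0,"rz": 0},
    {"x": 0,"y": 0,"z": 0,"rx": 0,"ry": 0,"rz": 0},
    {"x": 0,"y": 0,"z": 0,"rx": 0,"ry": 0,"rz": 0},
    {"x": 0,"y": 0,"z": 0,"rx": 0,"ry": 0,"rz": 0},
    {"x": 0,"y": 0,"z": 0,"rx": 0,"ry": 0,"rz": 0},
    {"x": 0,"y": 0,"z": -40,"rx": 0,"ry": 0,"rz": 0},
    {"x": 0,"y": 0,"z": -80,"rx": 0,"ry": 0,"rz": 0},
    {"x": -60,"y": 0,"z": -120,"rx": 0,"ry": 0,"rz": 0},
    {"x": -60,"y": 0,"z": -120,"rx": 0,"ry": 0,"rz": 0},
    {"x": -60,"y": 0,"z": -120,"rx": 0,"ry": 0,"rz": 0},
    {"x": -60,"y": 0,"z": -120,"rx": 0,"ry": 0,"rz": 0}
  ],
  "hand": 50
}}

```text
time: 19.05
tool_pos: [0.4232, -0.0263, 0.2823]
tool_rot: [-3.141, -0.001, -0.368]
contact_force: [0.1, 0.3, -0.3]
opening: 0.0501
grip_force: 0.0
```

```bash
python3 lab.py; python3 - <<'E'
from h import *
import pickle
P=pickle.load(open("pl.pkl","rb"));w=P["wrist"]
c=proj(w,[.53,-.043,.1])[0].astype(int);print(c)
x0,y0=max(c[0]-130,0),max(c[1]-100,0);print(x0,y0)
cv2.imwrite("pics/c6.png",cv2.resize(w["pixels"][y0:y0+200,x0:x0+260],None,fx=3,fy=3,interpolation=2))
E
```

```text
[ 0.4233 -0.0264  0.2813] [ 3.1414  0.0014 -0.3685] [-0.2435  0.1678  1.7953 -0.      1.1799  1.6959] 19.2 0.05009561265547537 [ 0.1113  0.1478 -0.0169]
scene label [ 0.5285 -0.0428  0.0538] 0.87 ang 6.5 [287.6 260.6]
scene label [ 0.4792 -0.0482  0.0136] 0.38 ang 16.7 [277.8 257.5]
scene canister [ 0.48   -0.0497  0.0127] 0.64 ang -33.7 [277.4 258.2]
side label [ 0.5274 -0.0427  0.0513] 0.81 ang 6.7 [336.5 253.5]
side canister [ 0.4753 -0.0478  0.0108] 0.75 ang 166.4 [355.8 267.8]
wrist label [ 0.5295 -0.0393  0.0578] 0.86 ang 10.2 [280.1  85.2]
wrist canister [ 0.4773 -0.0494  0.0126] 0.94 ang -135.0 [317.9 145. ]
[279  75]
149 0
```

View pics/c6.png

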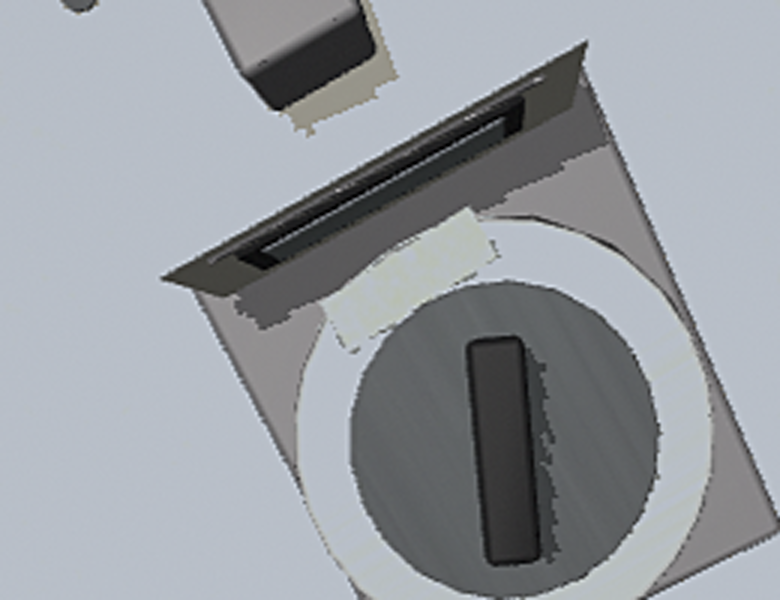

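The tab faces the window: its inner edge runs from crop px (352,352) to (495,252), and the block's top edge from (163,278) to (587,42). Next I'll measure the angle between them.

```bash
python3 - <<'E'
from h import *
import pickle
np.set_printoptions(precision=4,suppress=True)
w=pickle.load(open("pl.pkl","rb"))["wrist"]
A=lambda uv,z:atz(w,(149+uv[0]/3,uv[1]/3),z)
ang=lambda d:np.degrees(np.arctan2(d[1],d[0]))
n=A((163,278),.08)-A((587,42),.08);print("block",ang(n)-90)
t=[A(x,.084) for x in [(352,352),(495,252),(472,208),(322,300)]]
lid=np.mean([A(x,.09) for x in [(350,440),(659,440),(505,282),(505,598)]],0);print(lid)
print("inner",ang(t[0]-t[1])-90,"outer",ang(t[3]-t[2])-90)
m=np.mean(t,0)-lid;print("mid",ang(m),[ang(x-lid) for x in t])
E
```

```text
block 5.603806189684363
[ 0.4791 -0.0493  0.09  ]
inner 12.05927337938003 outer 8.413488722961006
mid 9.890107761791407 [np.float64(39.20242941060177), np.float64(-18.039296323977837), np.float64(-12.868741458428163), np.float64(31.896537875509516)]
```

The label reads about 4° short of square. That is within tolerance, but a small correction along the same grasp is cheap.

>>> {"api": "arm_command", "payload": {
  "series": [
    {"x": 60,"y": 0,"z": 40,"rx": 0,"ry": 0,"rz": 0},
    {"x": 60,"y": 0,"z": 40,"rx": 0,"ry": 0,"rz": 0},
    {"x": 60,"y": 0,"z": 80,"rx": 0,"ry": 0,"rz": 0},
    {"x": 60,"y": 0,"z": 120,"rx": 0,"ry": 0,"rz": 0},
    {"x": 60,"y": 0,"z": 120,"rx": 0,"ry": 0,"rz": 0},
    {"x": 60,"y": 0,"z": 120,"rx": 0,"ry": 0,"rz": 0}
  ]
}}

```text
time: 20.1
tool_pos: [0.4788, -0.0478, 0.1624]
tool_rot: [3.141, 0.002, -0.368]
contact_force: [0.3, -0.1, 0.1]
opening: 0.0501
grip_force: 0.0
```

>>> {"api": "arm_command", "payload": {
  "series": [
    {"x": 0,"y": 0,"z": 0,"rx": 0,"ry": 0,"rz": 0},
    {"x": 0,"y": 0,"z": 0,"rx": 0,"ry": 0,"rz": 0},
    {"x": 0,"y": 0,"z": 0,"rx": 0,"ry": 0,"rz": 0},
    {"x": 0,"y": 0,"z": 0,"rx": 0,"ry": 0,"rz": 0},
    {"x": 0,"y": 0,"z": 0,"rx": 0,"ry": 0,"rz": 0},
    {"x": 0,"y": 0,"z": 0,"rx": 0,"ry": 0,"rz": 0},
    {"x": 0,"y": 0,"z": 0,"rx": 0,"ry": 0,"rz": 0},
    {"x": 0,"y": 0,"z": 0,"rx": 0,"ry": 0,"rz": 0},
    {"x": 0,"y": 0,"z": 0,"rx": 0,"ry": 0,"rz": 1},
    {"x": 0,"y": 0,"z": 0,"rx": 0,"ry": 0,"rz": 2},
    {"x": 0,"y": 0,"z": 0,"rx": 0,"ry": 0,"rz": 3},
    {"x": 0,"y": 0,"z": 0,"rx": 0,"ry": 0,"rz": 4},
    {"x": 0,"y": 0,"z": 0,"rx": 0,"ry": 0,"rz": 4},
    {"x": 0,"y": 0,"z": 0,"rx": 0,"ry": 0,"rz": 4}
  ],
  "hand": 4
}}

```text
time: 21.5
tool_pos: [0.479, -0.0479, 0.1627]
tool_rot: [3.141, -0.001, -0.438]
contact_force: [-1.0, -0.7, 5.2]
opening: 0.0175
grip_force: 20.0
```

>>> {"api": "arm_command", "payload": {
  "series": [
    {"x": 0,"y": 0,"z": 0,"rx": 0,"ry": 0,"rz": 0},
    {"x": 0,"y": 0,"z": 0,"rx": 0,"ry": 0,"rz": 0},
    {"x": 0,"y": 0,"z": 0,"rx": 0,"ry": 0,"rz": 0},
    {"x": 0,"y": 0,"z": 0,"rx": 0,"ry": 0,"rz": 0},
    {"x": 0,"y": 0,"z": 0,"rx": 0,"ry": 0,"rz": 0},
    {"x": 0,"y": 0,"z": -40,"rx": 0,"ry": 0,"rz": 0},
    {"x": 0,"y": 0,"z": -80,"rx": 0,"ry": 0,"rz": 0},
    {"x": -60,"y": 0,"z": -120,"rx": 0,"ry": 0,"rz": 0},
    {"x": -60,"y": 0,"z": -120,"rx": 0,"ry": 0,"rz": 0},
    {"x": -60,"y": 0,"z": -120,"rx": 0,"ry": 0,"rz": 0},
    {"x": -60,"y": 0,"z": -120,"rx": 0,"ry": 0,"rz": 0}
  ],
  "hand": 50
}}

```text
time: 22.6
tool_pos: [0.4248, -0.0224, 0.2823]
tool_rot: [-3.141, -0.001, -0.438]
contact_force: [-0.2, -0.4, -1.0]
opening: 0.0499
grip_force: 0.0
```

```bash
python3 lab.py; python3 - <<'E'
from h import *
import pickle
P=pickle.load(open("pl.pkl","rb"));w=P["wrist"]
c=proj(w,[.53,-.043,.1])[0].astype(int)
x0,y0=max(c[0]-130,0),max(c[1]-100,0);print(x0,y0)
cv2.imwrite("pics/c7.png",cv2.resize(w["pixels"][y0:y0+200,x0:x0+260],None,fx=3,fy=3,interpolation=2))
E
```

```text
[ 0.4249 -0.0226  0.2813] [ 3.1413  0.0014 -0.4385] [-0.2337  0.1705  1.792  -0.      1.1805  1.7756] 22.75 0.05037558036749921 [ 0.0613  0.1339 -0.0438]
scene label [ 0.5279 -0.0394  0.0556] 0.89 ang 10.4 [288.8 259.4]
scene label [ 0.4268  0.3781 -0.0005] 0.48 ang 96.9 [416.4 191.5]
scene canister [ 0.4775 -0.0494  0.0126] 0.82 ang -127.9 [277.1 257.5]
side label [ 0.5288 -0.041   0.0533] 0.7 ang 8.4 [335.8 253.2]
side canister [ 0.4766 -0.049   0.0074] 0.81 ang -162.6 [355.3 268.5]
wrist label [ 0.5279 -0.0368  0.0588] 0.69 ang 13.2 [273.9  91.5]
wrist canister [ 0.4738 -0.0489  0.0118] 0.84 ang -174.8 [319.1 148.7]
144 0
```

View pics/c7.png

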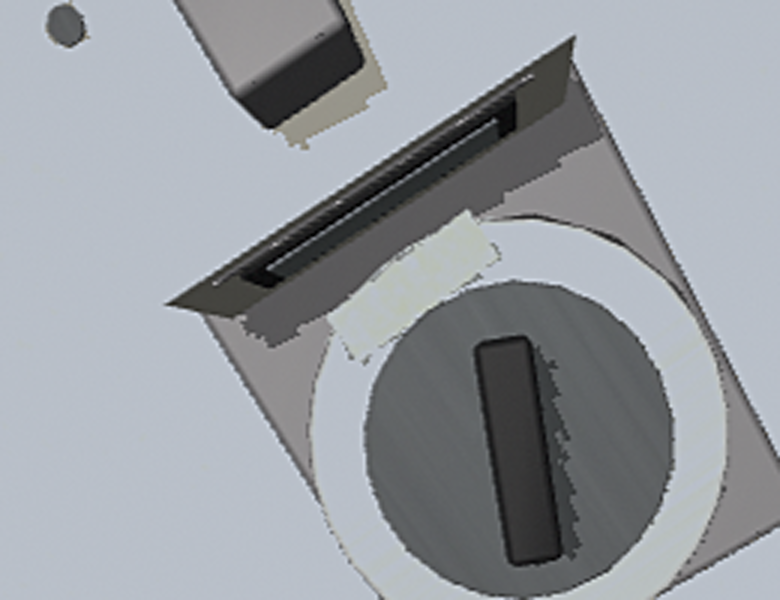

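```bash
python3 - <<'E'
from h import *
import pickle
np.set_printoptions(precision=4,suppress=True)
w=pickle.load(open("pl.pkl","rb"))["wrist"]
A=lambda uv,z:atz(w,(144+uv[0]/3,uv[1]/3),z)
ang=lambda d:np.degrees(np.arctan2(d[1],d[0]))
n=A((165,303),.08)-A((575,37),.08);print("block",ang(n)-90)
t=[A(x,.084) for x in [(363,360),(500,255),(470,210),(328,318)]]
lid=np.mean([A(x,.09) for x in [(365,440),(674,440),(520,282),(520,598)]],0);print(lid)
print("inner",ang(t[0]-t[1])-90,"outer",ang(t[3]-t[2])-90)
m=np.mean(t,0)-lid;print("mid",ang(m),[ang(x-lid) for x in t])
h=[A(x,.123) for x in [(475,345),(530,338),(562,556),(508,565)]];print("handle",ang(h[0]+h[1]-h[2]-h[3]))
w6=w
E
```

```text
block 5.204069844310936
[ 0.479  -0.0494  0.09  ]
inner 10.472982532474418 outer 9.874639616697849
mid 9.792055686652395 [np.float64(38.05496947030579), np.float64(-18.86171080368745), np.float64(-12.624721171916159), np.float64(32.81465670480099)]
handle -16.42466096941712
```

The label still reads about 9.8° against the reader's 5.4°: the bar twisted slightly between the pads, so those 4° were taken up as slack. One more 4°, now that the slack is gone.

>>> {"api": "arm_command", "payload": {
  "series": [
    {"x": 60,"y": 0,"z": 40,"rx": 0,"ry": 0,"rz": 0},
    {"x": 60,"y": 0,"z": 40,"rx": 0,"ry": 0,"rz": 0},
    {"x": 60,"y": 0,"z": 80,"rx": 0,"ry": 0,"rz": 0},
    {"x": 60,"y": 0,"z": 120,"rx": 0,"ry": 0,"rz": 0},
    {"x": 60,"y": 0,"z": 120,"rx": 0,"ry": 0,"rz": 0},
    {"x": 60,"y": 0,"z": 120,"rx": 0,"ry": 0,"rz": 0}
  ]
}}

```text
time: 23.65
tool_pos: [0.4788, -0.0478, 0.1624]
tool_rot: [3.141, 0.002, -0.438]
contact_force: [-0.2, 0.4, 0.9]
opening: 0.0498
grip_force: 0.0
```

>>> {"api": "arm_command", "payload": {
  "series": [
    {"x": 0,"y": 0,"z": 0,"rx": 0,"ry": 0,"rz": 0},
    {"x": 0,"y": 0,"z": 0,"rx": 0,"ry": 0,"rz": 0},
    {"x": 0,"y": 0,"z": 0,"rx": 0,"ry": 0,"rz": 0},
    {"x": 0,"y": 0,"z": 0,"rx": 0,"ry": 0,"rz": 0},
    {"x": 0,"y": 0,"z": 0,"rx": 0,"ry": 0,"rz": 0},
    {"x": 0,"y": 0,"z": 0,"rx": 0,"ry": 0,"rz": 0},
    {"x": 0,"y": 0,"z": 0,"rx": 0,"ry": 0,"rz": 0},
    {"x": 0,"y": 0,"z": 0,"rx": 0,"ry": 0,"rz": 0},
    {"x": 0,"y": 0,"z": 0,"rx": 0,"ry": 0,"rz": 1},
    {"x": 0,"y": 0,"z": 0,"rx": 0,"ry": 0,"rz": 2},
    {"x": 0,"y": 0,"z": 0,"rx": 0,"ry": 0,"rz": 3},
    {"x": 0,"y": 0,"z": 0,"rx": 0,"ry": 0,"rz": 4},
    {"x": 0,"y": 0,"z": 0,"rx": 0,"ry": 0,"rz": 4},
    {"x": 0,"y": 0,"z": 0,"rx": 0,"ry": 0,"rz": 4}
  ],
  "hand": 4
}}

```text
time: 25.05
tool_pos: [0.479, -0.0479, 0.1627]
tool_rot: [-3.142, -0.001, -0.507]
contact_force: [-0.8, -0.6, 5.7]
opening: 0.0174
grip_force: 20.0
```

>>> {"api": "arm_command", "payload": {
  "series": [
    {"x": 0,"y": 0,"z": 0,"rx": 0,"ry": 0,"rz": 0},
    {"x": 0,"y": 0,"z": 0,"rx": 0,"ry": 0,"rz": 0},
    {"x": 0,"y": 0,"z": 0,"rx": 0,"ry": 0,"rz": 0},
    {"x": 0,"y": 0,"z": 0,"rx": 0,"ry": 0,"rz": 0},
    {"x": 0,"y": 0,"z": 0,"rx": 0,"ry": 0,"rz": 0},
    {"x": 0,"y": 0,"z": -40,"rx": 0,"ry": 0,"rz": 0},
    {"x": 0,"y": 0,"z": -80,"rx": 0,"ry": 0,"rz": 0},
    {"x": -60,"y": 0,"z": -120,"rx": 0,"ry": 0,"rz": 0},
    {"x": -60,"y": 0,"z": -120,"rx": 0,"ry": 0,"rz": 0},
    {"x": -60,"y": 0,"z": -120,"rx": 0,"ry": 0,"rz": 0},
    {"x": -60,"y": 0,"z": -120,"rx": 0,"ry": 0,"rz": 0}
  ],
  "hand": 50
}}

```text
time: 26.15
tool_pos: [0.4267, -0.0187, 0.2823]
tool_rot: [-3.141, -0.001, -0.508]
contact_force: [1.0, 0.1, -0.3]
opening: 0.0501
grip_force: 0.0
```

```bash
python3 lab.py; python3 - <<'E'
from h import *
import pickle
P=pickle.load(open("pl.pkl","rb"));w=P["wrist"]
c=proj(w,[.53,-.043,.1])[0].astype(int)
x0,y0=max(c[0]-130,0),max(c[1]-100,0);print(x0,y0)
cv2.imwrite("pics/c8.png",cv2.resize(w["pixels"][y0:y0+200,x0:x0+260],None,fx=3,fy=3,interpolation=2))
E
```

```text
[ 0.4268 -0.019   0.2813] [ 3.1412  0.0014 -0.5083] [-0.2241  0.1737  1.788  -0.      1.1814  1.855 ] 26.3 0.050041974590213804 [0.1386 0.0939 0.0312]
scene canister [ 0.4792 -0.0507  0.0117] 0.85 ang -65.6 [276.9 258.4]
side label [ 0.5295 -0.0439  0.0531] 0.74 ang 5.1 [335.8 252.5]
wrist label [ 0.529  -0.0365  0.0585] 0.78 ang 13.3 [269.2  93.7]
wrist canister [ 0.4767 -0.0491  0.0112] 0.75 ang -158.2 [318.  145.5]
139 0
```

View pics/c8.png

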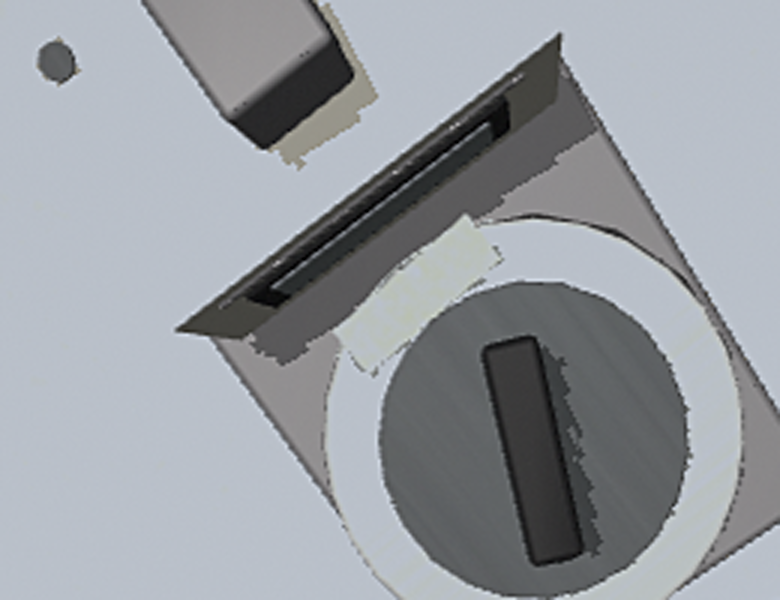

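The plug is home. The label is about 4° off square in three agreeing measurements, well inside the 10° allowed, and the arm is clear of everything. Handing in.

```bash
python3 -c "
from cell import *
print(hand_in())"
```

```text
the job is handed in; nothing more can be done
None
```

The job is handed in, with no verdict returned: the plug is pressed home in the socket (held firm at 29 N), and the canister's label faces the window about 4° off square (10° allowed) after two small corrections failed to turn it further.

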